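# Open the vacuum trap for a filter change

## Robot

A 6-joint arm with a two-finger parallel gripper is mounted at the origin on a cart in front of the work surface, level with it; the furniture and walls round the work are solid. World frame = base frame: x ahead of the robot, y to its left, z up, the work surface at z = 0. Lengths are in m, angles in rad, forces in N, time in s.
With the tool pointing down it reaches from about 0.25 to 0.725 m from the base axis. Payload 4 kg.
Tool frame: the origin (TCP) lies at the very end of the fingers, on their centre line; the grasp point (between the pads) lies 19 mm behind it; z points along the fingers, y is the line along which they close (so a half turn about z gives the same grasp; the last joint's range is limited). The gripper opens to 85 mm and grips with 20 to 120 N. Pads are 22 mm wide; open, the fingers measure 114 mm over their backs; the gripper's body (76 mm by 85 mm) begins 54 mm behind the grasp point. The pads swing forward as they close: fully open they stand 13 mm farther back than shut.
Start: joints at [-1.192, 0.241, 0.005, 1.335, 0, 1.571], TCP at [0.185, -0.465, 0.231] pointing down, gripper open.
Joint ranges: [-2.72, 2.72], [-1.05, 1.87], [-1.09, 1.28], [-1.99, 2.15], [-1.42, 1.44], [-3.14, 3.14]. Speed limits (rad/s): [2.79, 2.79, 3.14, 3.14, 3.14, 3.14].

## Interface

Orientations are given as a unit quaternion [x, y, z, w].
In Python, from workcell import bot, vision, workorder, boxes_of gives the robot as it stands.
- The arm moves only by the tool send_rows, never from a script. Its argument "motion" is text: rows parted by semicolons, each of 5 numbers parted by spaces: the closure, from -1 (fully open) to 1 (shut), so that 0 is half open, then the shift along the tool's x, y, z in cm, then the turn about the tool's z in rad. In form: claw x y z twist; .... A call has 1 to 5 rows; each row is the pose to reach, as a shift and turn from the pose commanded when the call began, along the tool's axes at that moment; what a row does not reach only later rows make up. A row lasts 1/10 s, in which the tool goes at most 50 mm and 8.59 degrees, less where a joint would pass 70% of its speed; a pose out of reach is approached as far as the arm can. A call with a gripper value outside its range is refused whole. The fingers move at their own pace and stop on an object; the grip force is fixed at half the most. Time passes only in rows, so rows that repeat a pose let the fingers close. It gives the time, the measured TCP pose, the force, the opening and the grip force at its end, in the units of the state.
- bot.get_obs(): the state, without advancing time (a new reading comes with each control period).
- vision.camera(name): name is "scene" or "top" or "wrist"; returns the picture (400x640x3 uint8, red, green, blue); there is no depth.
- vision.camera_model(name): a dict with "fov_y" (degrees; the focal length in pixels is half the picture's height over the tangent of half this angle, whatever the lens; pixels are square), "cx", "cy" (the principal point, pixels), "world_from_camera" (4x4, takes a point from camera to world coordinates); the wrist camera has in their place "hand_eye" (4x4, takes a point from camera to tool coordinates, whose origin is the TCP and whose axes are the flange's). Camera axes: x right, y down, z forward; pixel columns grow to the right and rows downward; lengths in m; the calibration is good to about 2 mm. A picture is of the moment at which its call begins: read the wrist's pose just before it. camera_model takes no time and is no camera call.
- workorder.job_done(): hands the job in; it is judged then, once.
Trained networks look in the newest picture that a camera, given by its name, has taken for a name from the list of things; names that differ only in an ending like _2 or _b are one class to them, and where a whole thing is asked for, a point or a joint stands for the part that bears it (a point fixed in the world has none). Each returns a list of dicts, best first, with "conf" (0 to 1); they miss things now and then, are a little off and sometimes report something else, mostly with a low value. They report only what shows in the picture. A call takes as long as a camera call.
- boxes_of(camera, target): "rect" ([centre column, centre row, width, height] in pixels, round what is visible of it).
The state is a dict: "clock": time; "joint_pos": joint angles; "joint_vel": joint speeds; "tau": joint torques, N m; "eef_pos": TCP position; "tool_rot": TCP orientation; "ft_force": force on the tool from outside, world axes, zero at the start; "ft_torque": the same for the moment, N m; "grip_width": finger opening in m; "grasp_force": force on a finger pad.
Only numpy, scipy, OpenCV 4.12 (cv2) and the standard library are available. Lean on these libraries where they do the work, as an engineer would, in place of code of your own. Each camera call takes 0.05 s, during which the arm holds its last target. There are 200 camera calls.

## Task

Shut the valve of the vacuum trap first, by pushing its lever handle clockwise (seen from above) through the quarter turn to its end stop. Then unscrew the ribbed cap of the trap's canister until the threads free, lift it off without forcing it, and set it down gently, open side down, on the steel tray in front of the folding key, and let go of it.

Things in the scene. Friction and masses are not known exactly. Their poses are not given: they have to be found in the camera images.
- trap: vacuum trap, fixed: aluminium base plate 165 x 85 x 8 mm with a grey round canister (58 mm diameter, shoulder 58 mm above the bench) 40 mm towards its -x end and a brass ball valve 45 mm towards its +x end, joined by a pipe along x. Origin on the bench under the plate's centre, z up.
- mouth (a point): centre of the top of the canister's threaded neck, 85 mm above the bench, on the cap's axis (40 mm towards the trap's -x). The neck is 36 mm across its thread and rises 27 mm from the shoulder.
- cap_center (a point): centre of the cap, half-way up: black round ribbed cap, 50 mm diameter, 30 mm tall, open below, z = its axis, up. At the start it is screwed on the neck, its lower edge 60 mm and its top 90 mm above the bench, only 2 mm over the canister's shoulder. Any grasp across its diameter from above will do.
- lever (a joint): angle of the valve's lever handle about its upright pivot, rad: 0 = open, lever pointing to the trap's +x, along the pipe; 1.571 = shut, at the end stop, pointing to the trap's -y. Grows clockwise seen from above, starts between 0 and 0.3, stays where it is left, needs 2 to 3 N at the grip.
- lever_pivot (a point): point on the lever's upright pivot axis, at the half height of the lever bar, 51 mm above the bench. It does not move with the lever.
- lever_grip (a point): centre of the lever's black grip, 45 mm from the pivot axis, 51 mm above the bench; turns with the lever. The grip runs from 22 to 62 mm from the pivot, is 14 mm wide and 12 mm high (45 to 57 mm above the bench), with free space under it down to 37 mm above the bench.
- tray: low steel parts tray, fixed to the bench, 150 mm along its x by 120 mm along its y, floor 3 mm thick, rim 6 mm high; origin at the bench surface under its centre. A red folding key (18 x 78 x 9 mm) lies across it 55 mm towards its +x end.
- tray_spot (a point): point on the tray's floor where the cap should stand, 3 mm above the bench, on the tray's centre line 20 mm from its centre towards its -x end (away from the folding key).
- cap: the same cap, about 60 g, origin at the centre of its lower edge. Right-hand thread, hand-loose: it turns counter-clockwise seen from above and rises 8 mm a turn; the thread frees after about 1.3 turns (7.5 to 8.1 rad), and through the next third of a turn it simply lifts; 15 mm higher it clears the neck. It stays where it is left between grasps.

How it is judged:
On the way, in this order (a step that is already met when the one before it is completed fails the run):
1. the valve lever is at its closed stop (within 0.12 rad) while the cap is still on the canister (value of joint lever above 1.45 rad and z of cap_center in the frame of trap below 0.1 m), for 0.2 s.
2. the cap is unscrewed and lifted clear of the canister's neck (z of cap_center in the frame of trap above 0.108 m), for 0.1 s.
At the end, for the whole second after the job is handed in: The lever is still shut (over 1.40 rad) and the cap stands at rest on the tray's floor, open side down and level within 0.12 rad, its centre within 35 mm of the tray spot sideways (value of joint lever above 1.4 rad and horizontal distance between cap_center and tray_spot below 0.035 m and angle between cap_center's own z axis and vertical below 0.12 rad and height (world z) of cap_center between 0.013 and 0.023 m and linear speed of cap below 0.02 m/s); the robot touches nothing.
It fails at once if the cap is dropped onto the tray or bench (it moves faster than 0.6 m/s within 20 mm of it) instead of being set down gently (linear speed of cap above 0.6 m/s and height (world z) of cap_center below 0.038 m).
It fails at once if the cap is wrenched, pressed or dragged against the trap with over 100 N (contact force between cap and trap above 100 N).
It also fails if it takes over 72 s, if anything falls off the work surface, if the arm or the gripper's body presses on something with over 40 N, if the wrist force passes 120 N, or if a joint passes its speed limit or range.

## Working session

There is one attempt and no reset: what is moved stays moved. The work goes in short steps, Python scripts to look and compute and a tool call to move; the robot and the scene stay as the last step left them, time stands still between calls to the robot, and variables do not carry over. Pictures are saved under pics/ and viewed, at most 10 in all, crops included, and the job is handed in when it is done.

Besides the shell and the picture viewer there is one more tool, called after "Call:" as name(argument=value, ...) on one line, values as JSON. send_rows: Moves the arm, as the interface text tells. Its arguments: {"type":"object","properties":{"motion":{"type":"string"}},"required":["motion"]}

```bash
mkdir -p pics; ls
python3 - <<'E'
from workcell import bot, vision, boxes_of
import cv2, numpy as np
o=bot.get_obs(); print({k:np.round(v,4).tolist() for k,v in o.items()})
for c in ("scene","top"):
    im=vision.camera(c); cv2.imwrite(f"pics/{c}0.png",im[:,:,::-1])
    m=vision.camera_model(c); print(c,m)
    for t in ("trap","cap","lever","lever_grip","tray"):
        print(t,[(np.round(d["rect"],1).tolist(),round(d["conf"],2)) for d in boxes_of(c,t)[:2]])
a=cv2.imread("pics/scene0.png");b=cv2.imread("pics/top0.png")
print(vision.camera_model("wrist"), bot.get_obs()["clock"])
E
```

```text
pics
{'clock': 0.0, 'joint_pos': [-1.192, 0.2414, 0.0037, 1.3352, -0.0, 1.5708], 'joint_vel': [-0.0016, -0.0015, 0.0014, -0.0013, 0.0031, -0.0006], 'tau': [0.0005, -37.2322, 25.2405, 0.0171, 0.0002, 0.0], 'eef_pos': [0.1847, -0.464, 0.2304], 'tool_rot': [0.9821, 0.1883, -0.0002, -0.001], 'ft_force': [-0.4518, 0.0299, -0.6561], 'ft_torque': [-0.0004, 0.0055, 0.0075], 'grasp_force': 0.0, 'grip_width': 0.0856}
scene {'fov_y': 51.69163677118294, 'cx': 323.03110809261074, 'cy': 201.58633429281903, 'world_from_camera': array([[-0.88903136, -0.24988859,  0.38363907,  0.18121005],
       [-0.45739552,  0.52192194, -0.71999085,  0.55221155],
       [-0.02031215, -0.81556924, -0.57830289,  0.55902083],
       [ 0.        ,  0.        ,  0.        ,  1.        ]])}
trap [([303.8, 261.1, 101.4, 56.5], 0.64)]
cap [([325.2, 238.9, 27.1, 29.7], 0.85), ([270.2, 240.8, 29.6, 19.8], 0.29)]
lever [([326.4, 239.6, 30.4, 29.6], 0.74), ([270.5, 239.7, 35.8, 21.5], 0.52)]
lever_grip [([270.9, 244.1, 34.1, 15.1], 0.78)]
tray [([346.2, 214.2, 73.1, 47.5], 0.82), ([273.5, 239.8, 32.2, 18.3], 0.24)]
top {'fov_
[... 293 characters left out ...]
   ,  0.        ,  0.        ,  1.        ]])}
trap [([282.1, 215.2, 44.5, 82.4], 0.67)]
cap [([278.1, 233.2, 24.6, 21.8], 0.63)]
lever [([277.7, 188.9, 10.4, 27.8], 0.72)]
lever_grip [([276.5, 186.9, 9.3, 28.5], 0.57)]
tray [([359.2, 225.9, 53.4, 62.5], 0.81)]
{'fov_y': 71.92976651528632, 'cx': 317.40426336997814, 'cy': 195.68631110042529, 'hand_eye': array([[-3.12000853e-04, -9.54945810e-01, -2.96780057e-01,
         7.64228618e-02],
       [ 9.99999502e-01, -1.66630650e-05, -9.97669376e-04,
         4.64802988e-04],
       [ 9.47774925e-04, -2.96780220e-01,  9.54945340e-01,
        -1.42293059e-01],
       [ 0.00000000e+00,  0.00000000e+00,  0.00000000e+00,
         1.00000000e+00]])} 0.6
```

Run:
```python
import cv2, numpy as np
a=cv2.imread("pics/scene0.png")[170:310,220:420];b=cv2.imread("pics/top0.png")[150:290,220:420]
cv2.imwrite("pics/both.png",np.hstack([cv2.resize(x,None,fx=4,fy=4,interpolation=cv2.INTER_CUBIC)[:, :] for x in (b,)]))
cv2.imwrite("pics/sc.png",cv2.resize(a,None,fx=4,fy=4,interpolation=cv2.INTER_CUBIC))
```

```text
(no output)
```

View pics/both.png

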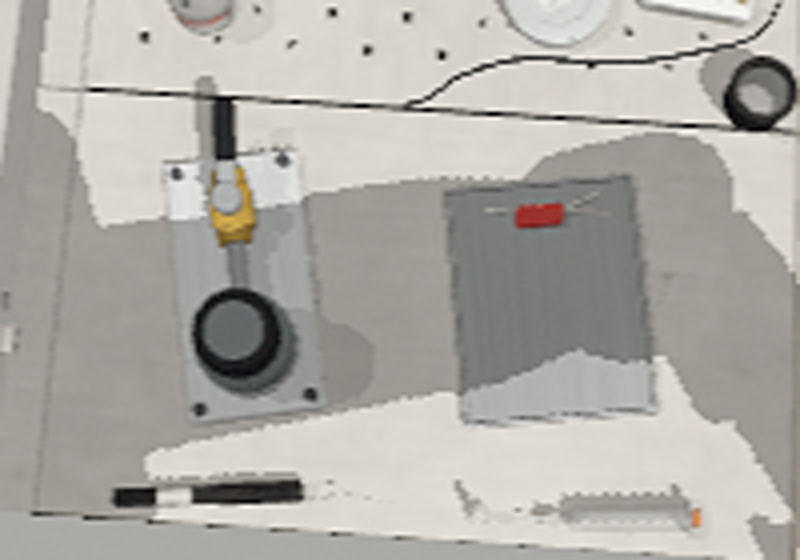

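View pics/sc.png

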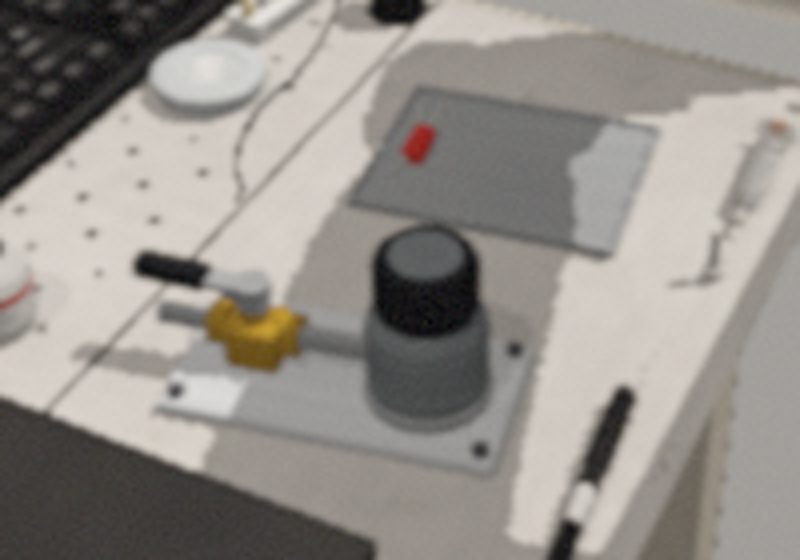

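```bash
cat > h.py <<'E'
import numpy as np
from workcell import bot, vision, boxes_of
from scipy.spatial.transform import Rotation as R
def ray(cam,uv,z,T=None):
    m=vision.camera_model(cam); f=200/np.tan(np.radians(m["fov_y"]/2))
    if T is None: T=m["world_from_camera"]
    d=T[:3,:3]@np.array([(uv[0]-m["cx"])/f,(uv[1]-m["cy"])/f,1]); p=T[:3,3]
    return p+d*(z-p[2])/d[2]
def proj(cam,P,T=None):
    m=vision.camera_model(cam); f=200/np.tan(np.radians(m["fov_y"]/2))
    if T is None: T=m["world_from_camera"]
    q=(np.atleast_2d(P)-T[:3,3])@T[:3,:3]
    return q[:,:2]/q[:,2:]*f+[m["cx"],m["cy"]]
def wristT():
    o=bot.get_obs(); T=np.eye(4); T[:3,:3]=R.from_quat(o["tool_rot"]).as_matrix(); T[:3,3]=o["eef_pos"]
    return T@vision.camera_model("wrist")["hand_eye"]
E
python3 - <<'E'
from h import *
np.set_printoptions(precision=4,suppress=True)
t=lambda u,v,z:ray("top",(220+u/4,150+v/4),z)
s=lambda u,v,z:ray("scene",(220+u/4,170+v/4),z)
print("plate",*[t(*c,.008) for c in((163,160),(298,148),(325,402),(190,422))])
print("screws",*[t(*c,.008) for c in((177,174),(282,159),(310,394),(200,409))])
print("tray",*[t(*c,.006) for c in((443,190),(633,175),(657,410),(463,425))])
print("tray s",*[s(*c,.006) for c in((350,204),(417,88),(658,128),(609,256))])
print("cap",t(236,330,.09),s(428,253,.09))
print("grip",t(224,128,.057),"pivot",t(229,195,.057),"tip",t(222,98,.057))
print("s grip",s(172,268,.054),"piv",s(246,282,.057))
print("screws s",*[s(*c,.008) for c in((176,390),(480,450),(515,349))])
E
```

```text
plate [0.5589 0.1167 0.008 ] [0.572  0.0323 0.008 ] [0.4139 0.0032 0.008 ] [0.3966 0.0842 0.008 ]
screws [0.5504 0.107  0.008 ] [0.5643 0.0418 0.008 ] [0.4182 0.0127 0.008 ] [0.4048 0.0789 0.008 ]
tray [ 0.5512 -0.0607  0.006 ] [ 0.5684 -0.1796  0.006 ] [ 0.4222 -0.1991  0.006 ] [ 0.4056 -0.0816  0.006 ]
tray s [ 0.5452 -0.0568  0.006 ] [ 0.5636 -0.1728  0.006 ] [ 0.4197 -0.196   0.006 ] [ 0.4025 -0.077   0.006 ]
cap [0.4445 0.0507 0.09  ] [0.4416 0.0515 0.09  ]
grip [0.5693 0.0729 0.057 ] pivot [0.5285 0.0662 0.057 ] tip [0.5879 0.0758 0.057 ]
s grip [0.5658 0.0758 0.054 ] piv [0.5267 0.072  0.057 ]
screws s [0.5489 0.1061 0.008 ] [0.4035 0.0776 0.008 ] [0.4166 0.0103 0.008 ]
```

The top crop shows the trap with cap at about (236,330) and the lever at (224,128). It points almost along the pipe, world +x. The tray is on the right, with the key at its far end. The scene crop agrees, and both cameras match the stated sizes. I'll check the surroundings, especially the cup beyond the lever.

View pics/scene0.png

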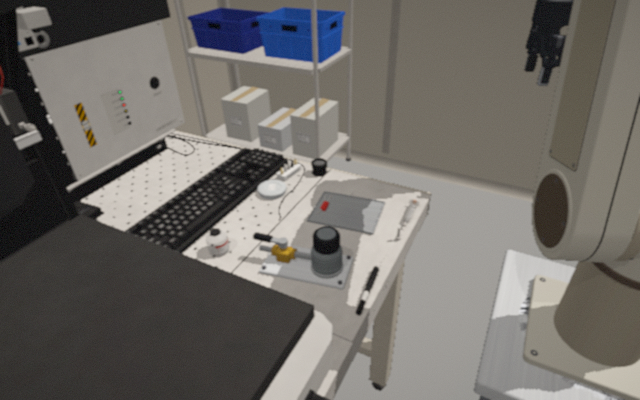

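Run:
```python
from h import *
np.set_printoptions(precision=3,suppress=True)
print("cup top-view px:",ray("top",(220+203/4,150+30/4),0), ray("top",(220+203/4,150+30/4),.05))
def rel(P):
    o=bot.get_obs(); return 100*R.from_quat(o["tool_rot"]).inv().apply(np.array(P)-o["eef_pos"])
print("to P0 high", rel((.5690,.110,.13)))
```

```text
cup top-view px: [0.649 0.101 0.   ] [0.632 0.092 0.05 ]
to P0 high [ 56.933 -39.179  10.131]
```

The scene picture shows a small bottle, about 45 mm tall, at (218,240) beyond the lever, and a dark cabinet at lower left with its edge at (312,315). I'll check that cabinet from above.

View pics/top0.png

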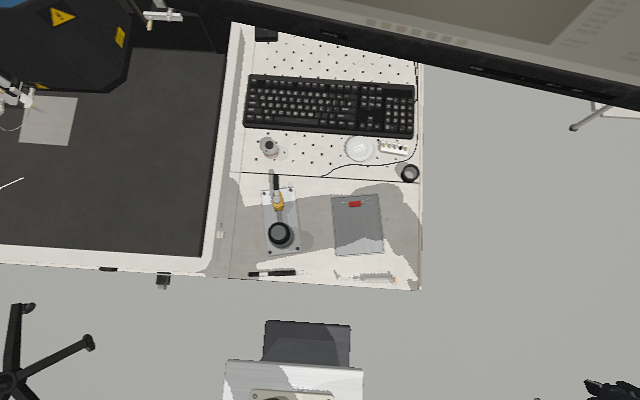

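Run:
```python
from h import *
np.set_printoptions(precision=3,suppress=True)
for z in (0,.1,.2,.3): print(z,ray("scene",(312,315),z),ray("scene",(82,220),z),ray("top",(215,200),z))
```

```text
0 [0.417 0.159 0.   ] [1.008 0.154 0.   ] [0.527 0.231 0.   ]
0.1 [0.375 0.229 0.1  ] [0.86  0.225 0.1  ] [0.508 0.2   0.1  ]
0.2 [0.333 0.299 0.2  ] [0.712 0.296 0.2  ] [0.488 0.169 0.2  ]
0.3 [0.291 0.37  0.3  ] [0.564 0.368 0.3  ] [0.468 0.138 0.3  ]
```

Call:
send_rows(motion="1 4 -2.7 0 0; 1 8 -5.4 0 0; 1 12 -8.1 0 0; 1 16 -10.8 0 0; 1 19.5 -13.4 0 0")

```text
clock: 1.1
eef_pos: [0.3174, -0.2663, 0.2315]
tool_rot: [0.982, 0.188, 0.0, 0.0]
ft_force: [0.7, -1.2, -0.5]
grip_width: 0.0121
grasp_force: 0.0
```

Call:
send_rows(motion="1 4 -2.7 0 0; 1 8 -5.4 0 0; 1 12 -8.1 0 0; 1 16 -10.8 0 0; 1 19.5 -13.4 0 0")

```text
clock: 1.6
eef_pos: [0.4494, -0.0693, 0.2316]
tool_rot: [0.982, 0.189, 0.001, 0.0]
ft_force: [0.6, -0.8, -0.6]
grip_width: 0.0001
grasp_force: 0.0
```

Call:
send_rows(motion="1 4 -2.7 0 0; 1 8 -5.4 0 0; 1 12 -8.1 0 0; 1 16 -10.8 0 0; 1 17.8 -12.2 0 0")

```text
clock: 2.1
eef_pos: [0.5702, 0.1114, 0.2307]
tool_rot: [0.982, 0.19, 0.0, -0.0]
ft_force: [-0.3, -0.1, -0.5]
grip_width: -0.0001
grasp_force: 0.0
```

Run:
```python
from h import *
import cv2
np.set_printoptions(precision=4,suppress=True)
o=bot.get_obs(); T=wristT(); print(o["eef_pos"],o["joint_pos"])
im=vision.camera("wrist"); cv2.imwrite("pics/w1.png",im[:,:,::-1]); np.save("w1T.npy",T)
for t,z in (("lever_grip",.051),("cap",.075),("lever",.05)):
    for d in boxes_of("wrist",t)[:2]: print(t,np.round(d["rect"],1),round(d["conf"],2),ray("wrist",d["rect"][:2],z,T))
```

```text
[0.5702 0.1114 0.2307] [0.1926 0.4031 0.2318 1.3985 0.0007 2.9521]
lever_grip [342.  196.6  27.2  57.1] 0.58 [0.5586 0.0743 0.051 ]
lever [342.6 201.2  28.2  60.7] 0.76 [0.5531 0.071  0.05  ]
```

View pics/w1.png

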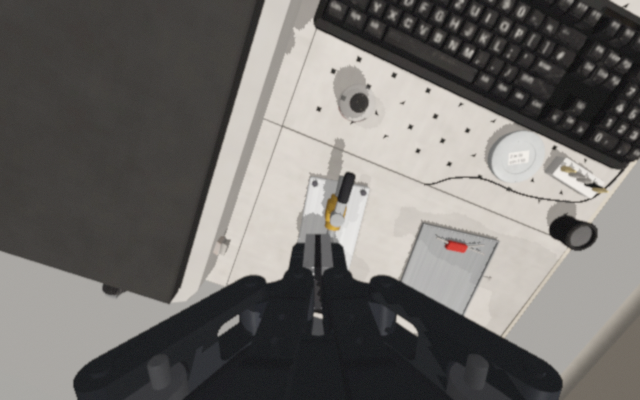

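Call:
send_rows(motion="1 0 0 4.7 0; 1 0 0 9.4 0; 1 0 0 14.1 0; 1 0 0 18.8 0; 1 0 0 18.8 0")

```text
clock: 2.8
eef_pos: [0.5617, 0.1051, 0.0371]
tool_rot: [0.982, 0.187, -0.007, 0.0]
ft_force: [-1.3, -0.8, 0.6]
grip_width: 0.0002
grasp_force: 0.0
```

Run:
```python
from h import *
np.set_printoptions(precision=2,suppress=True)
o=bot.get_obs(); Rt=R.from_quat(o["tool_rot"]); print(o["eef_pos"],o["ft_force"])
piv=np.array([.529,.069,.043]); X=Rt.as_matrix()[:,0]; Y=Rt.as_matrix()[:,1]
for q in np.arange(.1,1.75,.1):
    y=.19-q; u=np.array([np.cos(y),np.sin(y),0]); n=np.array([-np.sin(y),np.cos(y),0])
    h=.011*abs(n@X)+.0145*abs(n@Y)
    p=piv+.043*u+(.007+h)*n
    print(round(q,2), 100*Rt.inv().apply(p-o["eef_pos"]))
```

```text
[0.56 0.11 0.04] [-1.3  -0.79  0.6 ]
0.1 [ 0.43  1.07 -0.6 ]
0.2 [ 0.53  1.5  -0.6 ]
0.3 [ 0.59  1.96 -0.61]
0.4 [ 0.6   2.44 -0.61]
0.5 [ 0.54  2.93 -0.61]
0.6 [ 0.43  3.43 -0.61]
0.7 [ 0.25  3.93 -0.61]
0.8 [ 0.01  4.41 -0.6 ]
0.9 [-0.3   4.87 -0.6 ]
1.0 [-0.67  5.29 -0.6 ]
1.1 [-1.1   5.68 -0.59]
1.2 [-1.58  6.01 -0.59]
1.3 [-2.11  6.28 -0.58]
1.4 [-2.62  6.48 -0.57]
1.5 [-2.93  6.65 -0.57]
1.6 [-3.26  6.8  -0.56]
1.7 [-3.63  6.92 -0.56]
```

Call:
send_rows(motion="1 0 0 0 0; 1 0 0 0 0")

```text
clock: 3.0
eef_pos: [0.5708, 0.1076, 0.0466]
tool_rot: [0.982, 0.188, 0.003, 0.0]
ft_force: [0.7, 1.0, 0.3]
grip_width: 0.0001
grasp_force: 0.0
```

Call:
send_rows(motion="1 -0.6 1.3 0 0; 1 -0.5 1.8 0 0; 1 -0.4 2.2 0 0; 1 -0.4 2.7 0 0; 1 -0.5 3.2 0 0")

```text
clock: 3.5
eef_pos: [0.5758, 0.0762, 0.0435]
tool_rot: [0.982, 0.188, 0.0, -0.0]
ft_force: [-1.3, 1.9, 1.4]
grip_width: 0.0001
grasp_force: 1.2
```

Call:
send_rows(motion="1 -0.1 0.5 0 0; 1 -0.3 1.0 0 0; 1 -0.5 1.5 0 0; 1 -0.8 1.9 0 0; 1 -1.2 2.4 0 0")

```text
clock: 4.0
eef_pos: [0.5734, 0.0493, 0.0432]
tool_rot: [0.982, 0.188, 0.0, -0.0]
ft_force: [-0.4, 2.7, -0.8]
grip_width: -0.0003
grasp_force: 1.2
```

Call:
send_rows(motion="1 -0.4 0.4 0 0; 1 -0.9 0.7 0 0; 1 -1.4 0.9 0 0; 1 -1.4 0.9 0 0")

```text
clock: 4.4
eef_pos: [0.563, 0.0349, 0.0434]
tool_rot: [0.982, 0.188, -0.0, 0.001]
ft_force: [-0.3, -0.3, -0.2]
grip_width: -0.0002
grasp_force: 0.0
```

Call:
send_rows(motion="1 -0.3 0.1 0 0; 1 -0.5 0.2 0 0; 1 -0.8 0.4 0 0; 1 -1.0 0.4 0 0")

```text
clock: 4.8
eef_pos: [0.5562, 0.0284, 0.0436]
tool_rot: [0.982, 0.188, 0.0, 0.0]
ft_force: [1.7, 0.8, 0.5]
grip_width: -0.0
grasp_force: 1.2
```

Run:
```python
from h import *
import cv2
print(bot.get_obs()["ft_force"],bot.get_obs()["eef_pos"])
a=vision.camera("scene");b=vision.camera("top");w=vision.camera("wrist")
f=lambda x:cv2.resize(x,(400,300),interpolation=cv2.INTER_CUBIC)
cv2.imwrite("pics/m2.png",np.hstack([f(a[205:295,240:360]),f(b[170:260,240:360])])[:,:,::-1])
cv2.imwrite("pics/w2.png",w[:,:,::-1])
```

```text
[1.71769359 0.83264173 0.49301536] [0.55619381 0.02837018 0.04357904]
```

View pics/m2.png

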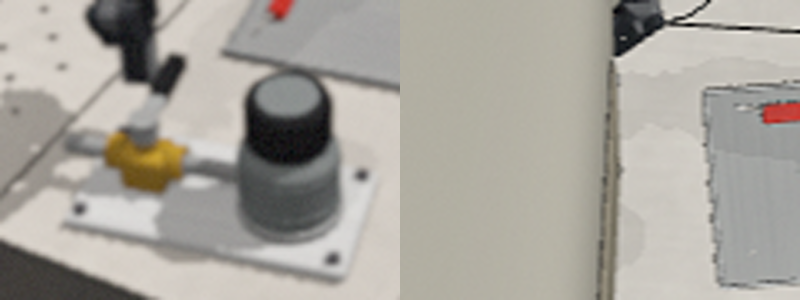

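Scene view shows the lever at the tip (175,65) and its pivot at (148,130) in the crop, so it is mostly turned. The arm hides the trap in the top view. I'll push on until the stop pushes back.

Call:
send_rows(motion="1 -0.3 0.0 0 0; 1 -0.5 0.0 0 0; 1 -0.5 0.0 0 0")

```text
clock: 5.25
eef_pos: [0.5551, 0.0279, 0.044]
tool_rot: [0.982, 0.189, 0.004, -0.001]
ft_force: [10.1, 5.3, -5.1]
grip_width: -0.0001
grasp_force: 5.1
```

Run:
```python
from h import *
s=lambda u,v,z:ray("scene",(240+u/3.333,205+v/3.333),z)
p=s(148,130,.045);t=s(173,62,.055);print(p,t,.19-np.arctan2(*(t-np.array([.528,.069,0]))[[1,0]]))
```

```text
[0.52467857 0.06669706 0.045     ] [0.53658832 0.01778405 0.055     ] 1.5946536365400243
```

Call:
send_rows(motion="1 1.5 0 0 0; 1 1.5 0 -4 0; 1 1.5 0 -8.7 0; -1 -1.5 -2 -10.7 0; -1 -5 -4 -10.7 0.1")

```text
clock: 5.75
eef_pos: [0.492, 0.0452, 0.1535]
tool_rot: [0.991, 0.137, 0.003, 0.001]
ft_force: [-1.3, 1.4, 0.8]
grip_width: 0.0283
grasp_force: 0.0
```

Call:
send_rows(motion="-1 -4.3 -2 0 0; -1 -4.3 -2 0 0; -1 -4.3 -2 0 0; -1 -4.3 -2 0 0")

```text
clock: 6.15
eef_pos: [0.4441, 0.0525, 0.1507]
tool_rot: [0.99, 0.139, 0.001, 0.0]
ft_force: [-0.4, -0.5, 0.1]
grip_width: 0.0849
grasp_force: 0.0
```

Run:
```python
from h import *
import cv2
np.set_printoptions(precision=4,suppress=True)
o=bot.get_obs(); T=wristT(); print(o["eef_pos"],o["joint_pos"],o["ft_force"],o["grip_width"],o["joint_vel"])
im=vision.camera("wrist"); cv2.imwrite("pics/w3.png",im[:,:,::-1]); np.save("w3T.npy",T)
for d in boxes_of("wrist","cap")[:2]: print(np.round(d["rect"],1),round(d["conf"],2),ray("wrist",d["rect"][:2],.09,T),ray("wrist",d["rect"][:2],.075,T))
a=vision.camera("scene")
for t in ("cap","lever_grip"): print(t,[(np.round(d["rect"],1).tolist(),round(d["conf"],2)) for d in boxes_of("scene",t)[:2]])
f=lambda x:cv2.resize(x,(400,300),interpolation=cv2.INTER_CUBIC)
cv2.imwrite("pics/m3.png",np.hstack([f(a[205:295,240:360]),f(im)])[:,:,::-1])
```

```text
[0.4441 0.0525 0.1507] [ 0.1182  0.1912 -0.2768  1.1014 -0.0007  2.9812] [-0.3655 -0.4689  0.1114] 0.08486643054889358 [-0.0026  0.0195  0.0259  0.0009  0.0021  0.0003]
[316.9 205.6  59.9  67.3] 0.9 [0.4492 0.0542 0.09  ] [0.4442 0.0527 0.075 ]
[339.4 128.5 122.8 189.4] 0.43 [0.5099 0.0547 0.09  ] [0.5094 0.0533 0.075 ]
cap [([327.0, 238.6, 25.4, 28.8], 0.65), ([306.6, 255.1, 94.8, 68.1], 0.49)]
lever_grip [([287.6, 236.9, 15.3, 29.3], 0.63)]
```

View pics/m3.png

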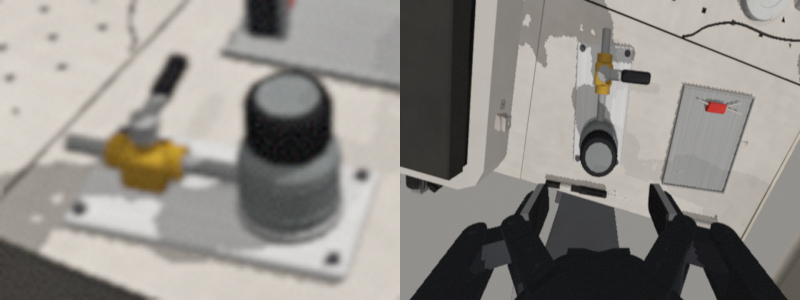

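Left crop: lever lies across the pipe. Right (wrist): lever grip at (635,77) perpendicular to the pipe and the cap at (599,157) centred between the open fingers. I'll descend and close.

Call:
send_rows(motion="-1 0 0 3 0; -1 0 0 6 0; -1 0 0 8.2 0; -1 0 0 9.0 0; -1 0 0 9.0 0")

```text
clock: 6.9
eef_pos: [0.4424, 0.0526, 0.0593]
tool_rot: [0.99, 0.139, -0.001, -0.0]
ft_force: [0.1, -0.1, 0.2]
grip_width: 0.0851
grasp_force: 0.0
```

Call:
send_rows(motion="0.3 0 0 0 0; 0.3 0 0 0 0; 0.6 0 0 0 0; 1 0 0 0 0; 1 0 0 0 0")

```text
clock: 7.4
eef_pos: [0.4447, 0.0529, 0.0617]
tool_rot: [0.99, 0.139, 0.002, 0.0]
ft_force: [-0.1, -0.7, 5.4]
grip_width: 0.0489
grasp_force: 61.2
```

Call:
send_rows(motion="1 0 0 -0.02 -0.14; 1 0 0 -0.04 -0.28; 1 0 0 -0.05 -0.42; 1 0 0 -0.07 -0.56; 1 0 0 -0.09 -0.7")

```text
clock: 7.9
eef_pos: [0.4445, 0.0528, 0.0626]
tool_rot: [0.881, 0.473, 0.001, 0.001]
ft_force: [-0.3, 0.2, 5.7]
grip_width: 0.0486
grasp_force: 61.3
```

Call:
send_rows(motion="1 0 0 -0.02 -0.15; 1 0 0 -0.04 -0.3; 1 0 0 -0.06 -0.45; 1 0 0 -0.08 -0.6; 1 0 0 -0.1 -0.74")

```text
clock: 8.4
eef_pos: [0.4446, 0.0527, 0.0635]
tool_rot: [0.651, 0.759, 0.001, 0.001]
ft_force: [0.3, -1.6, 5.5]
grip_width: 0.0487
grasp_force: 61.3
```

Call:
send_rows(motion="1 0 0 -0.02 -0.15; 1 0 0 -0.04 -0.3; 1 0 0 -0.06 -0.45; 1 0 0 -0.08 -0.6; 1 0 0 -0.1 -0.74")

```text
clock: 8.9
eef_pos: [0.4447, 0.0528, 0.0645]
tool_rot: [0.332, 0.943, 0.001, 0.002]
ft_force: [0.3, -1.0, 5.5]
grip_width: 0.0488
grasp_force: 61.2
```

Call:
send_rows(motion="1 0 0 -0.02 -0.15; 1 0 0 -0.04 -0.3; 1 0 0 -0.06 -0.45; 1 0 0 -0.08 -0.6; 1 0 0 -0.1 -0.74")

```text
clock: 9.4
eef_pos: [0.4448, 0.0529, 0.0655]
tool_rot: [-0.031, 1.0, 0.0, 0.002]
ft_force: [0.8, 0.2, 5.1]
grip_width: 0.0488
grasp_force: 61.1
```

```bash
python3 -c "
from h import *
o=bot.get_obs();print(o['joint_pos'],o['ft_force'],o['ft_torque'])"
```

```text
[ 1.18450703e-01  2.87223281e-01 -4.04271793e-01  8.75475889e-01
 -2.24474757e-04  5.55302266e-02] [0.82874194 0.23822064 5.08635742] [-0.00989679 -0.22146073 -0.01241545]
```

Call:
send_rows(motion="1 0 0 -0.02 -0.15; 1 0 0 -0.04 -0.3; 1 0 0 -0.06 -0.45; 1 0 0 -0.08 -0.6; 1 0 0 -0.1 -0.74")

```text
clock: 9.9
eef_pos: [0.4446, 0.053, 0.0664]
tool_rot: [-0.391, 0.92, -0.0, 0.002]
ft_force: [-0.3, 0.8, 4.3]
grip_width: 0.0488
grasp_force: 61.1
```

Call:
send_rows(motion="1 0 0 -0.02 -0.15; 1 0 0 -0.04 -0.3; 1 0 0 -0.06 -0.45; 1 0 0 -0.08 -0.6; 1 0 0 -0.1 -0.74")

```text
clock: 10.4
eef_pos: [0.4444, 0.053, 0.0673]
tool_rot: [-0.697, 0.717, -0.001, 0.001]
ft_force: [0.5, 0.3, 4.9]
grip_width: 0.0485
grasp_force: 61.2
```

Call:
send_rows(motion="1 0 0 -0.02 -0.15; 1 0 0 -0.04 -0.3; 1 0 0 -0.06 -0.45; 1 0 0 -0.08 -0.6; 1 0 0 -0.1 -0.74")

```text
clock: 10.9
eef_pos: [0.4441, 0.0529, 0.0683]
tool_rot: [0.909, -0.416, 0.001, -0.001]
ft_force: [-0.4, -0.0, 4.2]
grip_width: 0.0487
grasp_force: 61.2
```

Call:
send_rows(motion="1 0 0 -0.02 -0.15; 1 0 0 -0.04 -0.3; 1 0 0 -0.06 -0.45; 1 0 0 -0.08 -0.6; 1 0 0 -0.1 -0.74")

```text
clock: 11.4
eef_pos: [0.4441, 0.0528, 0.0693]
tool_rot: [0.998, -0.059, 0.001, -0.0]
ft_force: [-1.0, -0.5, 4.9]
grip_width: 0.0489
grasp_force: 61.2
```

```bash
python3 -c "
from h import *
o=bot.get_obs();print(o['joint_pos'],o['ft_force'],o['ft_torque'])"
```

```text
[ 1.18529973e-01  2.81809991e-01 -3.99717986e-01  8.86765741e-01
 -1.49877649e-04 -2.90449582e+00] [-0.95872432 -0.49675833  4.92694514] [-0.03548696  0.05649232 -0.01683656]
```

Call:
send_rows(motion="-0.7 0 0 0 0; -0.7 0 0 0 0; -0.7 0 0 0 0.15; -0.7 0 0 0 0.3; -0.7 0 0 0 0.45")

```text
clock: 11.9
eef_pos: [0.4427, 0.0528, 0.0679]
tool_rot: [0.958, -0.287, -0.0, 0.0]
ft_force: [-0.6, -0.9, 0.5]
grip_width: 0.0726
grasp_force: 0.0
```

Call:
send_rows(motion="-0.7 0 0 0 0.15; -0.7 0 0 0 0.3; -0.7 0 0 0 0.45; -0.7 0 0 0 0.6; -0.7 0 0 0 0.74")

```text
clock: 12.4
eef_pos: [0.4427, 0.0528, 0.0679]
tool_rot: [0.789, -0.614, -0.0, 0.0]
ft_force: [-0.1, -0.3, -0.0]
grip_width: 0.0724
grasp_force: 0.0
```

Call:
send_rows(motion="-0.7 0 0 0 0.15; -0.7 0 0 0 0.3; -0.7 0 0 0 0.45; -0.7 0 0 0 0.6; -0.7 0 0 0 0.74")

```text
clock: 12.9
eef_pos: [0.4427, 0.0528, 0.0679]
tool_rot: [-0.514, 0.858, 0.0, -0.0]
ft_force: [-0.4, 0.1, -1.6]
grip_width: 0.0726
grasp_force: 0.0
```

Call:
send_rows(motion="-0.7 0 0 0 0.15; -0.7 0 0 0 0.3; -0.7 0 0 0 0.45; -0.7 0 0 0 0.6; -0.7 0 0 0 0.74")

```text
clock: 13.4
eef_pos: [0.4427, 0.0528, 0.0679]
tool_rot: [-0.169, 0.986, 0.0, -0.0]
ft_force: [-0.0, 0.7, -0.1]
grip_width: 0.0726
grasp_force: 0.0
```

Call:
send_rows(motion="-0.7 0 0 0 0.15; -0.7 0 0 0 0.3; 1 0 0 0 0.3; 1 0 0 0 0.3; 1 0 0 0 0.3")

```text
clock: 13.9
eef_pos: [0.4432, 0.0528, 0.0684]
tool_rot: [-0.024, 1.0, -0.0, 0.0]
ft_force: [-0.8, -0.3, 2.2]
grip_width: 0.0487
grasp_force: 61.4
```

Call:
send_rows(motion="1 0 0 0 0; 1 0 0 0 0")

```text
clock: 14.1
eef_pos: [0.4432, 0.0528, 0.0684]
tool_rot: [-0.024, 1.0, -0.0, 0.0]
ft_force: [0.7, -0.4, 2.3]
grip_width: 0.0489
grasp_force: 61.4
```

Regrasped cleanly. About 5.88 rad is done, so I'll turn 2.6 more.

Call:
send_rows(motion="1 0 0 -0.02 -0.15; 1 0 0 -0.04 -0.3; 1 0 0 -0.06 -0.45; 1 0 0 -0.08 -0.6; 1 0 0 -0.1 -0.74")

```text
clock: 14.6
eef_pos: [0.4434, 0.0525, 0.0694]
tool_rot: [-0.386, 0.922, -0.001, 0.0]
ft_force: [-0.0, -1.1, 2.4]
grip_width: 0.0486
grasp_force: 61.4
```

Call:
send_rows(motion="1 0 0 -0.02 -0.15; 1 0 0 -0.04 -0.3; 1 0 0 -0.06 -0.45; 1 0 0 -0.08 -0.6; 1 0 0 -0.1 -0.74")

```text
clock: 15.1
eef_pos: [0.444, 0.052, 0.0704]
tool_rot: [-0.694, 0.72, -0.001, 0.0]
ft_force: [1.3, -1.8, 1.3]
grip_width: 0.0485
grasp_force: 61.6
```

Call:
send_rows(motion="1 0 0 -0.02 -0.15; 1 0 0 -0.04 -0.3; 1 0 0 -0.06 -0.45; 1 0 0 -0.08 -0.6; 1 0 0 -0.1 -0.74")

```text
clock: 15.6
eef_pos: [0.4448, 0.0522, 0.0716]
tool_rot: [0.907, -0.421, 0.002, -0.0]
ft_force: [3.1, -2.0, -0.1]
grip_width: 0.0486
grasp_force: 61.8
```

Call:
send_rows(motion="1 0 0 -0.02 -0.15; 1 0 0 -0.04 -0.3")

```text
clock: 15.8
eef_pos: [0.4451, 0.0523, 0.072]
tool_rot: [0.96, -0.28, 0.002, -0.0]
ft_force: [2.8, -1.9, 0.2]
grip_width: 0.0485
grasp_force: 61.8
```

Call:
send_rows(motion="1 0 0 -0.1 0; 1 0 0 -0.2 0; 1 0 0 -0.3 0; 1 0 0 -0.3 0")

```text
clock: 16.2
eef_pos: [0.4449, 0.0525, 0.0752]
tool_rot: [0.959, -0.285, 0.002, -0.0]
ft_force: [4.8, -2.0, 0.5]
grip_width: 0.0488
grasp_force: 62.3
```

Call:
send_rows(motion="1 0 0 -0.4 0; 1 0 0 -0.9 0; 1 0 0 -1.4 0; 1 0 0 -1.9 0; 1 0 0 -2.4 0")

```text
clock: 16.7
eef_pos: [0.4424, 0.0529, 0.0988]
tool_rot: [0.959, -0.283, -0.001, 0.0]
ft_force: [0.2, -0.3, -0.5]
grip_width: 0.0486
grasp_force: 62.7
```

Call:
send_rows(motion="1 0 0 -1 0; 1 0 0 -2.5 0; 1 0 0 -4 0; 1 0 0 -5 0; 1 0 0 -5 0")

```text
clock: 17.2
eef_pos: [0.4443, 0.053, 0.1504]
tool_rot: [0.959, -0.283, 0.002, -0.001]
ft_force: [-0.1, -0.3, -0.7]
grip_width: 0.0486
grasp_force: 62.7
```

Run:
```python
from h import *
import cv2
np.set_printoptions(precision=4,suppress=True)
o=bot.get_obs(); print(o["eef_pos"],o["joint_pos"],o["ft_force"],o["grip_width"])
print("to tray", 100*R.from_quat(o["tool_rot"]).inv().apply(np.array([.465,-.130,.150])-o["eef_pos"]))
a=vision.camera("scene"); b=vision.camera("top")
cv2.imwrite("pics/m4.png",np.hstack([cv2.resize(x,(400,300),interpolation=cv2.INTER_CUBIC) for x in (a[150:300,220:420],b[160:280,240:400])])[:,:,::-1])
for d in boxes_of("top","tray")[:1]: print(d, ray("top",d["rect"][:2],.004))
```

```text
[0.4443 0.053  0.1504] [ 0.1186  0.1902 -0.2789  1.0982  0.0001 -2.4486] [-0.1083 -0.2634 -0.728 ] 0.04861038977821813
to tray [11.6805 14.2342  0.0365]
{'rect': [359.9, 227.1, 55.5, 61.2], 'conf': 0.6} [ 0.4811 -0.1373  0.004 ]
```

View pics/m4.png

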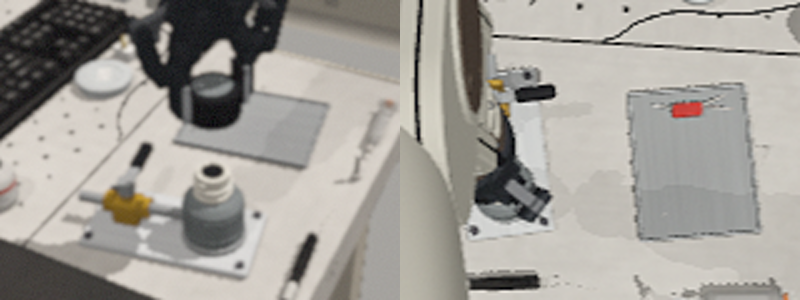

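The cap is off (left crop at (212,100), bare neck at (212,175)) and the lever is still across the pipe. I'll carry it over the tray.

Call:
send_rows(motion="1 2 2.4 0 0; 1 4.5 5.5 0 0; 1 7 8.5 0 0; 1 9.4 11.5 0 0; 1 11.7 14.2 0 0")

```text
clock: 17.85
eef_pos: [0.4634, -0.1314, 0.1476]
tool_rot: [0.959, -0.283, -0.001, 0.0]
ft_force: [-0.2, 0.0, -0.1]
grip_width: 0.049
grasp_force: 62.7
```

Call:
send_rows(motion="1 0 0 2 0; 1 0 0 5 0; 1 0 0 8 0; 1 0 0 10.5 0; 1 0 0 12 0")

```text
clock: 18.35
eef_pos: [0.4618, -0.1294, 0.0256]
tool_rot: [0.959, -0.283, -0.003, 0.0]
ft_force: [0.4, 1.0, -0.8]
grip_width: 0.0484
grasp_force: 62.6
```

Call:
send_rows(motion="1 0 0 0.3 0; 1 0 0 0.6 0; 1 0 0 0.8 0; 1 0 0 0.8 0; 1 0 0 0.8 0")

```text
clock: 18.85
eef_pos: [0.4648, -0.1301, 0.0213]
tool_rot: [0.959, -0.283, 0.001, -0.0]
ft_force: [-0.5, -0.3, -1.0]
grip_width: 0.0487
grasp_force: 62.6
```

Run:
```python
from h import *
import cv2
np.set_printoptions(precision=4,suppress=True)
o=bot.get_obs(); print(o["eef_pos"],o["joint_pos"],o["ft_force"],o["grip_width"])
a=vision.camera("scene"); b=vision.camera("top")
cv2.imwrite("pics/m5.png",np.hstack([cv2.resize(x,(400,300),interpolation=cv2.INTER_CUBIC) for x in (a[180:270,280:400],b[180:270,300:420])])[:,:,::-1])
```

```text
[ 0.4648 -0.1301  0.0213] [-0.273   0.4085 -0.3632  0.7976  0.     -2.8403] [-0.5385 -0.3299 -1.0035] 0.048684817983696296
```

View pics/m5.png

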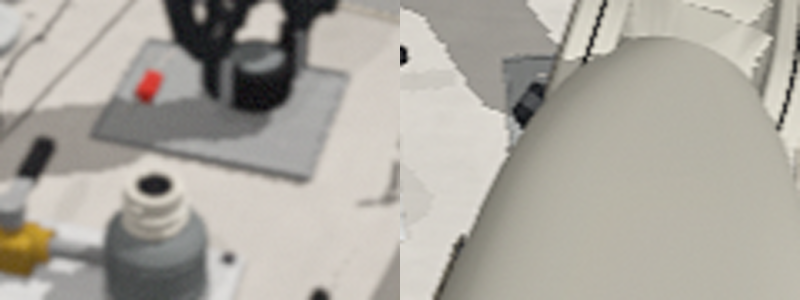

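Cap is held level over the tray, left crop at (252,75), clear of the key at (150,85). I'll lower it to contact.

Call:
send_rows(motion="1 0 0 0.4 0; 1 0 0 0.8 0; 1 0 0 1.2 0; 1 0 0 1.5 0; 1 0 0 1.5 0")

```text
clock: 19.45
eef_pos: [0.4639, -0.1299, 0.0052]
tool_rot: [0.959, -0.283, -0.0, 0.0]
ft_force: [0.7, 0.2, -1.1]
grip_width: 0.0488
grasp_force: 62.7
```

Call:
send_rows(motion="1 0 0 0.1 0; 1 0 0 0.2 0; 1 0 0 0.2 0")

```text
clock: 19.75
eef_pos: [0.4641, -0.1299, 0.0048]
tool_rot: [0.959, -0.283, 0.0, -0.0]
ft_force: [-3.2, 2.0, 9.8]
grip_width: 0.0487
grasp_force: 63.8
```

Call:
send_rows(motion="1 0 0 -0.1 0; -0.7 0 0 -0.1 0; -0.7 0 0 -0.1 0; -0.7 0 0 -0.1 0; -0.7 0 0 -0.1 0")

```text
clock: 20.25
eef_pos: [0.4641, -0.13, 0.0044]
tool_rot: [0.959, -0.283, -0.0, 0.0]
ft_force: [0.1, -0.9, -0.4]
grip_width: 0.0725
grasp_force: 0.0
```

Call:
send_rows(motion="-0.8 0 0 -1 0; -0.8 0 0 -3 0; -0.8 0 0 -6 0; -0.8 0 0 -10 0; -0.8 0 0 -14 0")

```text
clock: 20.75
eef_pos: [0.4636, -0.1299, 0.1464]
tool_rot: [0.959, -0.283, -0.0, 0.0]
ft_force: [1.1, -0.0, 0.5]
grip_width: 0.0768
grasp_force: 0.0
```

Call:
send_rows(motion="-0.8 0 5 -1 0; -0.8 0 10 -1 0; -0.8 0 15 -1 0; -0.8 0 15 -1 0; -0.8 0 15 -1 0")

```text
clock: 21.25
eef_pos: [0.3844, -0.2533, 0.1553]
tool_rot: [0.958, -0.287, -0.0, 0.001]
ft_force: [-0.5, 0.7, -0.3]
grip_width: 0.0768
grasp_force: 0.0
```

Run:
```python
from h import *
import cv2
np.set_printoptions(precision=4,suppress=True)
o=bot.get_obs(); print(o["eef_pos"],o["ft_force"],o["clock"])
for c in ("scene","top"):
    im=vision.camera(c); cv2.imwrite(f"pics/end_{c}.png",im[:,:,::-1])
    for t in ("cap","lever_grip"):
        for d in boxes_of(c,t)[:2]: print(c,t,np.round(d["rect"],1),round(d["conf"],2),ray(c,d["rect"][:2],.018 if t=="cap" else .051))
a=cv2.imread("pics/end_scene.png")[170:290,240:400]
cv2.imwrite("pics/m6.png",cv2.resize(a,(800,600),interpolation=cv2.INTER_CUBIC))
```

```text
[ 0.3844 -0.2533  0.1553] [-0.526   0.6975 -0.3462] 21.25
scene cap [357.8 207.1  23.2  21.6] 0.62 [ 0.4609 -0.1359  0.018 ]
scene lever_grip [287.8 237.3  13.4  30.5] 0.48 [0.525  0.0531 0.051 ]
top cap [357.6 233.7  21.3  19.3] 0.61 [ 0.4625 -0.1312  0.018 ]
top lever_grip [288.4 197.3  28.5   8.4] 0.44 [0.535  0.0407 0.051 ]
top lever_grip [358.4 225.2  52.4  61.5] 0.4 [ 0.4784 -0.1295  0.051 ]
```

View pics/m6.png

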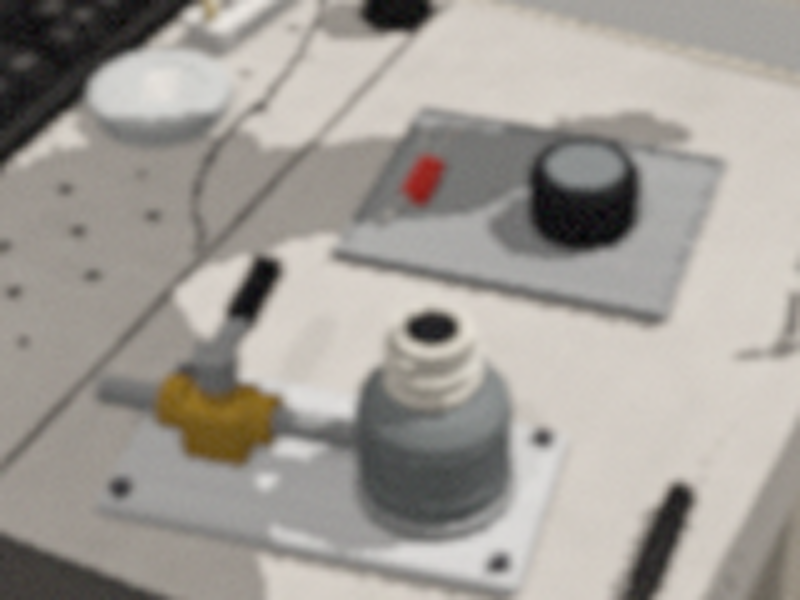

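The cap stands upright on the tray at (583,190), within a few mm of the spot. The lever lies across the pipe at (255,290), shut, and the arm is clear.

```bash
python3 -c "
from workcell import workorder
print(workorder.job_done())"
```

```text
the job is handed in; nothing more can be done
None
```

The job is handed in at about 21 s (limit 72 s), with no verdict shown: valve lever pushed to its end stop, cap unscrewed, lifted off and released upright on the tray within about 7 mm of the spot by camera.

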